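Perch the speaker bar at its balance point

TASK

Put the speaker bar, the flat metal strip with a speaker cube on one end and a tin on the other, up on the small cap of the oak perch so that it balances there level on its own, right way up, clear of everything else. Find its balance point by feel, for either end may be the heavy one, and carry it level all the way, never letting it tip once it is off the table. Leave the other things where they are.

Things in the scene. Friction and masses are not known exactly. Their poses are not given: they have to be found in the camera images.
- speaker_bar: speaker bar, one rigid loose piece 200 long: flat aluminium strip 30 wide, 10 thick, a speaker fixed on its +x end, a tin on its -x end, on which it starts standing on the table, bar level. Origin: mid-bar, level with the end pieces' undersides; x along the bar, y across, z up. Bar underside 22, top 32 above the origin; bare from x = -53 to +50. About 500 g in all
- bar_mid (a point): middle of the bar, 27 above the speaker bar's origin, axes as the speaker bar's. The balance point lies on the bar's centre line anywhere from x = -32 to +32 of here, set by a dense ballast slug locked fast inside the bar; it differs every time, cannot be seen and has to be felt: by the turning load on the wrist, or by which end stays down as the bar is lifted a few mm
- speaker: white speaker cube, fixed on the speaker bar's +x end: 50 along the bar, 54 wide, 54 high, standing 22 above the bar's top and 22 below its underside. Origin: centre of its underside, 75 from mid-bar. About 90 g without the bar's ballast
- tin: small stainless twist-cap tin fixed on the speaker bar's -x end: 47 diameter, 54 high, standing 22 above the bar's top and 22 below its underside. Origin: centre of its underside, 76 from mid-bar. About 90 g without the bar's ballast, which may make this end or the other the heavy one
- stand: the perch, fixed to the table: a round oak foot 110 diameter and 16 high, a round oak post 18 diameter, and on it a flat square steel cap 12 x 12 whose top is 120 above the table. Origin: centre of the foot's underside, z up
- stand_top (a point): centre of the flat top of the perch's 12 x 12 cap, 120 above the table
- earbud_case: teal silicone earbud case, rounded box 62 x 48 x 26, loose; bystander. Origin: centre of its underside
- tracker: round aluminium tag tracker, disc 40 diameter, 9 thick, loose; bystander. Origin: centre of its underside
- tray: charcoal ceramic tray, 130 x 210, 22 high, empty, loose; bystander. Origin: centre of its underside
- jar: lidded glass jar, 76 diameter, 110 high, loose; bystander. Origin: centre of its underside
- spare_tin: larger twist-cap stainless tin standing alone beside the jar, 71 diameter, 74 high, loose; bystander. Origin: centre of its underside
- mug: white ceramic mug, 80 diameter, 90 high, loose; bystander. Origin: centre of its underside
- bowl: terracotta bowl, 120 diameter, 45 high, loose; bystander. Origin: centre of its underside
Things that resemble listed ones, but are neither listed nor needed, are in the scene too. Of the things that look like the speaker_bar, the smallest one is meant. Leave any green look-alike of the stand alone.

How it is judged:
On the way:
1. the speaker bar is held up clear of the table and the perch, at least 40 mm up, and level (within about 6 degrees) for half a second (height (world z) of speaker_bar above 0.04 m and angle between speaker_bar's own z axis and vertical below 0.1 rad and contact force between speaker_bar and stand below 0.1 N and contact force between speaker_bar and the fingers above 1 N), for 0.5 s.
At the end, for the whole second after the job is handed in: The speaker bar rests still on the perch's cap alone, released, its bar's underside on the cap (origin 90 to 106 mm above the table, within 45 mm of the perch's axis), right way up and level within 0.1 rad (6 degrees) (height (world z) of speaker_bar between 0.09 and 0.106 m and angle between speaker_bar's own z axis and vertical below 0.1 rad and contact force between speaker_bar and stand above 1 N and horizontal distance between speaker_bar and stand_top below 0.045 m and linear speed of speaker_bar below 0.02 m/s and angular speed of speaker_bar below 0.1 rad/s); the robot touches nothing.
It fails at once if the speaker bar, once off the table (origin over 30 mm up), tips by more than 0.35 rad (20 degrees) (height (world z) of speaker_bar above 0.03 m and angle between speaker_bar's own z axis and vertical above 0.35 rad).
It fails at once if a bystander is moved by more than 30 mm (distance of any of earbud_case, tracker, tray, jar, spare_tin, mug, bowl from where it was at the start of the episode above 0.03 m).
It also fails if it takes over 64 s, if anything falls off the work surface, if the arm or the gripper's body presses on something with over 40 N, if the wrist force passes 120 N, or if a joint passes its speed limit or range.

ROBOT

A 7-joint arm with a two-finger parallel gripper is mounted at the origin on the work surface. World frame = base frame: x ahead of the robot, y to its left, z up, the work surface at z = 0. Lengths are in m, angles in rad, forces in N, time in s.
With the tool pointing down it reaches from about 0.35 to 0.9 m from the base axis. Payload 19.9 kg.
Tool frame: the origin (TCP) lies on the centre line of the jaws, within the pads' length; the fingertips stand 8 mm ahead of it and the grasp point (between the pads) lies 11 mm behind it (env.nose_length is the y of the fingertips in the tool frame, in m); y points along the fingers, z is the direction in which the jaws open and shut, and the axes are right-handed (so a half turn about y gives the same grasp; the last joint's range is limited). The gripper opens to 94 mm and grips with 3 to 60 N. Pads are 16 mm wide; open, the fingers measure 119 mm over their backs; the gripper's body (75 mm by 177 mm) begins 78 mm behind the grasp point.
Start: joints at [-1.389, 0.417, -0.01, 1.614, 0.005, 1.111, -0.053], TCP at [0.138, 0.61, 0.213] pointing down, gripper open.
Joint ranges: [-2.81, 2.81], [-0.39, 2.02], [-1.27, 1.25], [0.06, 2.57], [-1.19, 4.33], [0.19, 2], [-2.82, 2.82]. Speed limits (rad/s): [1.89, 1.89, 2.39, 2.39, 3.01, 3.01, 3.01].

INTERFACE

Orientations are given as a rotation vector (axis times angle).
In Python, from workcell import env gives the robot as it stands.
- The arm moves only by the shell command python3 -m creep 'ROWS'. ROWS is JSON, a list of rows, each a list of 5 numbers: the opening, from 0 (shut) to 1 (fully open), then the shift along the tool's x, y, z in mm, then the turn about the tool's y in rad. In form: [[jaw, x, y, z, spin], ...]. A call has 1 to 5 rows; each row shifts and turns the pose as measured when the row begins, along the tool's axes as they then stand; what a row does not reach is not made up. A row lasts 1/8 s, in which the tool goes at most 62.5 mm and 10.7 degrees, less where a joint would pass 70% of its speed; a pose out of reach is approached as far as the arm can. A call is refused whole if a number of a shift passes 62.5 or a number of a turn 0.188, either way. A call with a gripper value outside its range is refused whole. The fingers move at their own pace and stop on an object; the grip force is fixed at half the most. Time passes only in rows, so rows that do not move let the fingers close. It gives the time, the measured TCP pose, the force and the opening at its end, in the units of the state.
- env.observe(): the state, without advancing time (a new reading comes with each control period).
- env.grab_frame(name): name is "scene" or "top" or "wrist"; returns a dict with "img" (480x640x3 uint8, red, green, blue), "camera_matrix" (3x3 intrinsics, pixels), "world_from_camera" (4x4, takes a point from camera to world coordinates); the wrist camera has in their place "hand_eye" (4x4, takes a point from camera to tool coordinates, whose origin is the TCP and whose axes are the tool frame's). Camera axes: x right, y down, z forward; pixel columns grow to the right and rows downward; lengths in m; the calibration is good to about 2 mm. A picture is of the moment at which its call begins: read the wrist's pose just before it. There is no depth.
- env.close_job(): hands the job in, once; it reports no verdict.
Trained networks look in a picture, given as the dict that the camera call returned (one of the last four; its "shot" number tells which), for a name from the list of things; names that differ only in an ending like _2 or _b are one class to them, and where a whole thing is asked for, a point or a joint stands for the part that bears it (a point fixed in the world has none). Each returns a list of dicts, best first, with "p" (0 to 1); they miss things now and then, are a little off and sometimes report something else, mostly with a low value. They report only what shows in the picture. A call takes as long as a camera call. They do not tell look-alikes from the thing itself.
- env.boxes_of(picture, thing): "box" ([left, top, right, bottom] in pixels, round what is visible of it).
- env.trace(picture, thing): "region" (480x640 bool, what is visible of it) and "box" ([left, top, right, bottom] in pixels, round what is visible of it).
- env.spot_point(picture, thing): "pixel" ([column, row] in pixels: a listed point, or the origin of a listed thing).
The state is a dict: "clock": time; "qpos": joint angles; "dq": joint speeds; "effort": joint torques, N m; "eef_pos": TCP position; "ee_rot": TCP orientation; "contact_force": force on the tool from outside, world axes, zero at the start; "moment": the same for the moment, N m; "grip_width": opening from 0.0 (shut) to 1.0 (fully open).
Only numpy, scipy, OpenCV 4.12 (cv2) and the standard library are available. Lean on these libraries where they do the work, as an engineer would, in place of code of your own. Each camera call takes 0.05 s, during which the arm holds its last target.

## Working session

There is one attempt and no reset: what is moved stays moved. The work goes in short steps, Python scripts to look and compute and a shell command to move; the robot and the scene stay as the last step left them, time stands still between calls to the robot, and variables do not carry over. Pictures are saved under pics/ and viewed, and the job is handed in when it is done.

```bash
ls; mkdir -p pics
cat > h.py <<'E'
import numpy as np,cv2
from workcell import env
from scipy.spatial.transform import Rotation as R
def save(p,n): cv2.imwrite('pics/'+n+'.png',p['img'][:,:,::-1])
def ray(p,px,z):
    K=p['camera_matrix'];T=p['world_from_camera']
    d=T[:3,:3]@np.linalg.solve(K,[px[0],px[1],1]);o=T[:3,3]
    return o+d*(z-o[2])/d[2]
def proj(p,X):
    T=np.linalg.inv(p['world_from_camera']);c=T[:3,:3]@np.array(X)+T[:3,3];u=p['camera_matrix']@c;return u[:2]/u[2]
E
python3 - <<'E'
from h import *
np.set_printoptions(precision=4,suppress=True)
o=env.observe();print({k:np.round(v,3) for k,v in o.items()});print(R.from_rotvec(o['ee_rot']).as_matrix(),env.nose_length)
for c in ['top','scene']:
    p=env.grab_frame(c);save(p,c+'0')
    print(c,p['world_from_camera'])
    for t in ['speaker_bar','stand','speaker','tin','earbud_case','tracker','tray','jar','spare_tin','mug','bowl']:
        print(t,[(np.round(b['p'],2),np.round(b['box'])) for b in env.boxes_of(p,t)])
    for t in ['stand_top','bar_mid']:
        print(t,[(np.round(b['p'],2),np.round(b['pixel'],1)) for b in env.spot_point(p,t)])
E
```

```text
pics
{'clock': np.float64(0.0), 'qpos': array([-1.389,  0.418, -0.01 ,  1.614,  0.005,  1.111, -0.053]), 'dq': array([ 0.001,  0.   , -0.   ,  0.   ,  0.   ,  0.002,  0.001]), 'effort': array([  0.   , -85.124,   0.638, -42.599,  -0.049,   0.019,   0.   ]), 'eef_pos': array([0.138, 0.609, 0.213]), 'ee_rot': array([-1.565,  0.175, -0.175]), 'contact_force': array([-0.384, -0.036, -0.202]), 'moment': array([ 0.035, -0.013, -0.   ]), 'grip_width': np.float64(1.002)}
[[ 0.9753 -0.0002  0.2209]
 [-0.2209 -0.0012  0.9753]
 [ 0.0001 -1.     -0.0012]] 0.008
top [[-0.0004 -0.9977  0.0682  0.3899]
 [-1.      0.0001 -0.0047  0.0284]
 [ 0.0047 -0.0682 -0.9977  1.3278]
 [ 0.      0.      0.      1.    ]]
speaker_bar [(np.float64(0.97), array([212., 179., 244., 271.])), (np.float64(0.69), array([ 88., 169., 174., 283.])), (np.float64(0.57), array([156., 316., 223., 441.]))]
stand [(np.float64(0.81), array([476., 205., 521., 256.])), (np.float64(0.73), array([390., 176., 439., 222.]))]
speaker [(np.float64(0.81), array([123., 244., 171., 288.])), (np.float64(0.61), array([182., 315., 228., 355.])),
[... 1911 characters left out ...]
276.])), (np.float64(0.36), array([136., 281., 176., 321.]))]
tracker []
tray [(np.float64(0.86), array([252., 325., 343., 381.]))]
jar [(np.float64(0.58), array([364., 319., 395., 366.]))]
spare_tin [(np.float64(0.81), array([414., 314., 447., 350.])), (np.float64(0.35), array([204., 309., 240., 352.]))]
mug [(np.float64(0.8), array([201., 309., 237., 353.]))]
bowl [(np.float64(0.81), array([135., 281., 180., 321.]))]
stand_top [(np.float64(0.96), array([232. , 255.5])), (np.float64(0.93), array([169.6, 229. ])), (np.float64(0.18), array([386.4, 291.7]))]
bar_mid [(np.float64(0.82), array([465.4, 272.1])), (np.float64(0.81), array([382.6, 265.9])), (np.float64(0.64), array([415.5, 181.8]))]
```

View pics/top0.png

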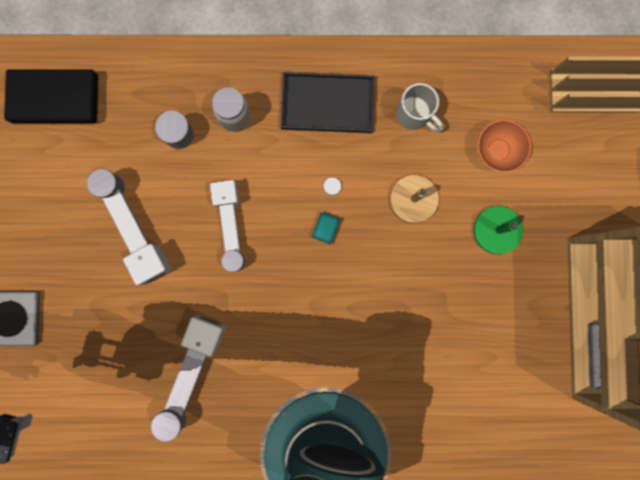

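View pics/scene0.png

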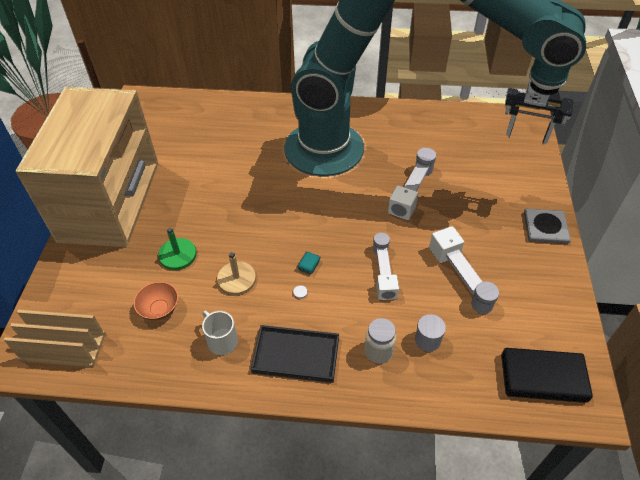

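Run:
```python
from h import *
np.set_printoptions(precision=4,suppress=True)
p=env.grab_frame('top');q=env.grab_frame('scene')
for n,pic in (('top',p),('scene',q)):
  for b in env.spot_point(pic,'bar_mid'): print(n,'mid',b['p'],b['pixel'],ray(pic,b['pixel'],.027))
  for b in env.spot_point(pic,'stand_top'): print(n,'st',b['p'],b['pixel'],ray(pic,b['pixel'],.12))
  for t in ('speaker','tin'):
   for b in env.spot_point(pic,t): print(n,t,b['p'],b['pixel'],ray(pic,b['pixel'],.0))
c=p['img'][160:300,70:270]
import cv2
cv2.imwrite('pics/bars.png',cv2.resize(c,(800,560),interpolation=cv2.INTER_CUBIC)[:,:,::-1])
c=p['img'][165:265,380:530]
cv2.imwrite('pics/stands.png',cv2.resize(c,(750,500),interpolation=cv2.INTER_CUBIC)[:,:,::-1])
```

```text
top mid 0.87 [129.7, 227.2] [0.5017 0.4342 0.027 ]
top mid 0.85 [230.7, 230.9] [0.4935 0.2099 0.027 ]
top mid 0.57 [186.6, 375.7] [0.1762 0.3032 0.027 ]
top st 0.94 [516.6, 225.0] [ 0.4983 -0.3941  0.12  ]
top st 0.92 [425.1, 189.7] [ 0.5719 -0.2056  0.12  ]
top speaker 0.92 [225.2, 194.9] [0.5779 0.227  0.    ]
top speaker 0.86 [207.6, 333.8] [0.2643 0.2632 0.    ]
top speaker 0.78 [149.6, 263.9] [0.4209 0.396  0.    ]
top tin 0.79 [235.3, 260.7] [0.428  0.2026 0.    ]
top tin 0.67 [112.8, 187.9] [0.5938 0.4829 0.    ]
top tin 0.58 [174.4, 416.7] [0.082  0.3346 0.    ]
scene mid 0.84 [465.6, 268.5] [0.4949 0.4432 0.027 ]
scene mid 0.84 [416.1, 184.3] [0.1753 0.3087 0.027 ]
scene mid 0.8 [383.3, 265.0] [0.5021 0.212  0.027 ]
scene st 0.76 [169.8, 227.6] [ 0.4912 -0.3913  0.12  ]
scene st 0.67 [232.7, 256.3] [ 0.576  -0.1969  0.12  ]
scene speaker 0.96 [388.0, 288.5] [0.5629 0.2285 0.    ]
scene speaker 0.95 [444.9, 250.5] [0.4138 0.3931 0.    ]
scene speaker 0.75 [399.1, 210.2] [0.2657 0.258  0.    ]
scene tin 0.92 [423.9, 168.6] [0.0742 0.3389 0.    ]
scene tin 0.76 [481.3, 305.7] [0.598  0.4839 0.    ]
scene tin 0.7 [229.5, 252.5] [ 0.4744 -0.2401  0.    ]
scene tin 0.49 [383.4, 251.1] [0.4312 0.2127 0.    ]
```

View pics/bars.png

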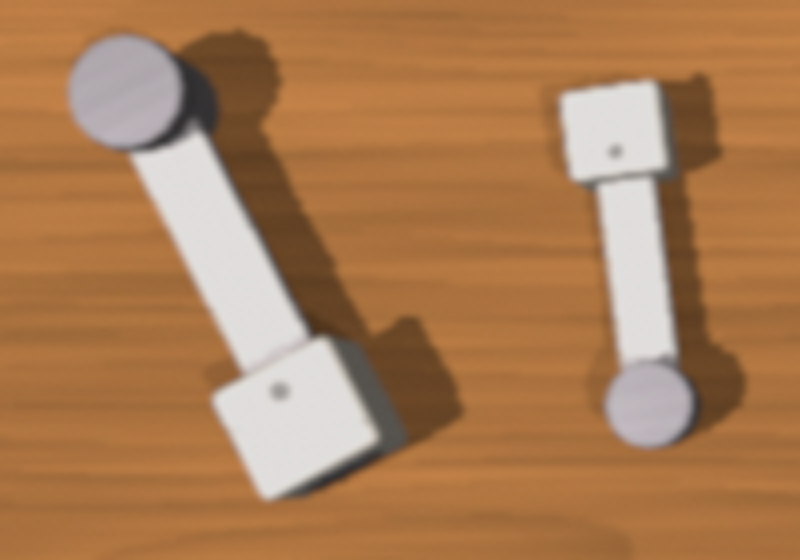

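View pics/stands.png

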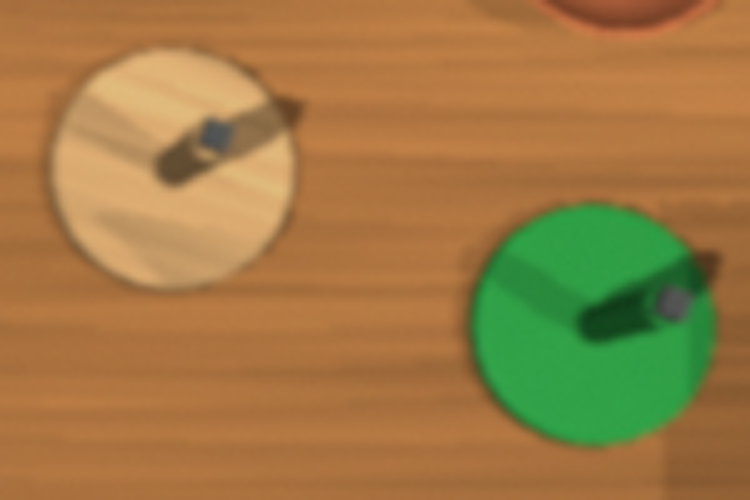

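```bash
cat >> h.py <<'E'
BAR=None
def goto(tx,ty,tz,yaw_z):
    """needed tool shift; yaw_z: desired heading of the tool z axis (mod pi)"""
    o=env.observe();M=R.from_rotvec(o['ee_rot']).as_matrix()
    d=M.T@(np.array([tx,ty,tz])-o['eef_pos'])*1000
    h=np.arctan2(M[1,2],M[0,2]);dh=(yaw_z-h+np.pi/2)%np.pi-np.pi/2
    print('clock',round(o['clock'],2),'pos',np.round(o['eef_pos'],4),'tilt y',np.round(M[:,1],3),'shift(tool now)',np.round(d,1),'spin about y',round(-dh,3),'world d',np.round((np.array([tx,ty,tz])-o['eef_pos'])*1000,1), 'q7',round(o['qpos'][6],2))
E
python3 - <<'E'
from h import *
np.set_printoptions(precision=4,suppress=True)
p=env.grab_frame('top')
f=lambda x,y:(70+(x+.5)/4-.5,160+(y+.5)/4-.5)
tin=ray(p,f(650,403),.054);spk=ray(p,f(614,132),.054)
print(tin,spk,np.linalg.norm(tin-spk))
u=(spk-tin)/np.linalg.norm(spk-tin)
print('mid',tin+u*76,tin+u*.076,spk-u*.075,'yaw',np.arctan2(u[1],u[0]))
for a in [(600,190),(655,183),(622,355),(676,350)]: print(ray(p,f(*a),.032))
g=lambda x,y:(380+(x+.5)/5-.5,165+(y+.5)/5-.5)
print('cap',ray(p,g(216,135),.12),'foot',ray(p,g(173,168),.016))
m=tin+u*.0755
goto(m[0],m[1],.15,np.arctan2(u[1],u[0])+np.pi/2)
E
```

```text
[0.4272 0.2024 0.054 ] [0.5752 0.2235 0.054 ] 0.14949913503291293
mid [75.6718 10.8915  0.054 ] [0.5024 0.2131 0.054 ] [0.501  0.2129 0.054 ] yaw 0.14111293779418616
[0.546  0.2343 0.032 ]
[0.5499 0.2038 0.032 ]
[0.4543 0.2212 0.032 ]
[0.4571 0.1914 0.032 ]
cap [ 0.5679 -0.2008  0.12  ] foot [ 0.5682 -0.2009  0.016 ]
clock 1.95 pos [0.1381 0.6095 0.2134] tilt y [ 0. -0. -1.] shift(tool now) [ 442.4   63.5 -306.3] spin about y -0.364 world d [ 363.8 -396.5  -63.4] q7 -0.05
```

```bash
python3 -m creep '[[1,55,0,-38,0],[1,55,0,-38,0],[1,55,0,-38,0],[1,55,0,-38,0],[1,55,0,-38,0]]'; python3 -c "
from h import *
goto(.5017,.213,.1,1.712)"
```

```text
clock: 2.58
eef_pos: [0.3509, 0.3779, 0.213]
ee_rot: [-1.562, 0.17, -0.169]
contact_force: [0.8, 0.2, 0.5]
grip_width: 1.001
clock 2.58 pos [0.3509 0.3779 0.213 ] tilt y [-0.     0.002 -1.   ] shift(tool now) [ 182.7  112.7 -129.1] spin about y -0.357 world d [ 150.8 -164.9 -113. ] q7 0.5
```

```bash
python3 -m creep '[[1,52,10,-36,0],[1,52,10,-36,0],[1,52,20,-36,0],[1,15,20,-12,-0.18],[1,0,20,0,-0.18]]'; python3 -c "
from h import *
goto(.5017,.213,.1,1.712)"
```

```text
clock: 3.2
eef_pos: [0.4917, 0.2245, 0.1358]
ee_rot: [-1.564, -0.12, 0.111]
contact_force: [-0.3, 1.1, -0.1]
grip_width: 1.004
clock 3.2 pos [0.4917 0.2245 0.1358] tilt y [ 0.005  0.004 -1.   ] shift(tool now) [  8.   35.8 -13. ] spin about y 0.006 world d [ 10.  -11.5 -35.8] q7 1.3
```

```bash
python3 -m creep '[[1,8,25,-13,0.005],[1,0,0,0,0],[1,0,0,0,0]]'
python3 - <<'E'
from h import *
o=env.observe()
p=env.grab_frame('wrist');save(p,'w1')
M=np.eye(4);M[:3,:3]=R.from_rotvec(o['ee_rot']).as_matrix();M[:3,3]=o['eef_pos']
p2=dict(p);p2['world_from_camera']=M@p['hand_eye']
print(p2['world_from_camera'])
for t,z in (('speaker',0),('tin',0),('bar_mid',.027)):
  print(t,[(b['p'],ray(p2,b['pixel'],z)) for b in env.spot_point(p,t)])
for X in [(.5017,.213,.032),(.5752,.2235,.054),(.4272,.2024,.054)]: print(proj(p2,X))
goto(.5017,.213,.1,1.712)
E
```

```text
clock: 3.58
eef_pos: [0.5016, 0.2127, 0.11]
ee_rot: [-1.564, -0.116, 0.11]
contact_force: [0.9, -0.1, -0.2]
grip_width: 0.998
[[-0.14386026  0.95610638  0.25527399  0.42814341]
 [ 0.98959302  0.13817177  0.04017724  0.20080057]
 [ 0.00314206  0.25839727 -0.96603363  0.28101333]
 [ 0.          0.          0.          1.        ]]
speaker [(0.88, array([0.42075569, 0.39068577, 0.        ])), (0.58, array([0.57671872, 0.22124565, 0.        ]))]
tin [(0.63, array([0.42795746, 0.2022317 , 0.        ]))]
bar_mid [(0.84, array([0.51076248, 0.44657122, 0.027     ])), (0.8, array([0.50191294, 0.21259578, 0.027     ]))]
[322.34690628 251.21270995]
[322.19046458 363.18255118]
[323.04047214 139.3308575 ]
clock 3.77 pos [0.5016 0.2127 0.11  ] tilt y [ 0.004  0.004 -1.   ] shift(tool now) [ 0.1 10.   0.3] spin about y 0.003 world d [  0.1   0.3 -10. ] q7 1.34
```

View pics/w1.png

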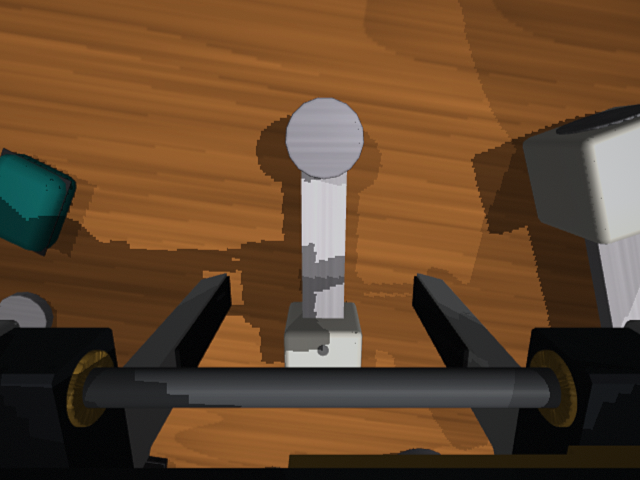

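```bash
cat >> h.py <<'E'
def ft():
    o=env.observe();print(round(o['clock'],2),'F',np.round(o['contact_force'],2),'M',np.round(o['moment'],3),'z',np.round(o['eef_pos'],4),'g',round(o['grip_width'],3))
E
python3 -m creep '[[1,0,45,0,0],[1,0,35,0,0],[1,0,10,0,0],[1,0,0,0,0]]'; python3 -c "
from h import *
goto(.5017,.213,.018,1.712)
for i in range(5):ft()"
```

```text
clock: 4.28
eef_pos: [0.5035, 0.2155, 0.0211]
ee_rot: [-1.561, -0.122, 0.107]
contact_force: [-0.2, -0.1, 0.1]
grip_width: 0.999
clock 4.28 pos [0.5035 0.2155 0.0211] tilt y [ 0.009  0.007 -1.   ] shift(tool now) [-2.2  3.1 -2.2] spin about y 0.005 world d [-1.8 -2.5 -3.1] q7 1.37
4.28 F [-0.15 -0.08  0.14] M [ 0.004 -0.002 -0.002] z [0.5035 0.2155 0.0211] g 0.999
4.28 F [-0.15 -0.08  0.14] M [ 0.004 -0.002 -0.002] z [0.5035 0.2155 0.0211] g 0.999
4.28 F [-0.15 -0.08  0.14] M [ 0.004 -0.002 -0.002] z [0.5035 0.2155 0.0211] g 0.999
4.28 F [-0.15 -0.08  0.14] M [ 0.004 -0.002 -0.002] z [0.5035 0.2155 0.0211] g 0.999
4.28 F [-0.15 -0.08  0.14] M [ 0.004 -0.002 -0.002] z [0.5035 0.2155 0.0211] g 0.999
```

```bash
python3 -m creep '[[1,-2,3,-2,0.005],[0.2,0,0,0,0],[0,0,0,0,0],[0,0,0,0,0],[0,0,0,0,0]]'; python3 -c "
from h import *
goto(.5017,.213,.018,1.712)
ft()"
```

```text
clock: 4.9
eef_pos: [0.5034, 0.214, 0.0213]
ee_rot: [-1.559, -0.121, 0.1]
contact_force: [-0.0, -0.1, 0.4]
grip_width: 0.609
clock 4.9 pos [0.5034 0.214  0.0213] tilt y [ 0.013  0.01  -1.   ] shift(tool now) [-1.9  3.2 -0.7] spin about y -0.0 world d [-1.7 -1.  -3.3] q7 1.37
4.9 F [-0.03 -0.08  0.36] M [-0.002  0.037 -0.026] z [0.5034 0.214  0.0213] g 0.609
```

```bash
python3 -m creep '[[0,-1,2,0,0],[0,0,1,0,0],[0,0,0,0,0],[0,0,0,0,0],[0,0,0,0,0]]'; python3 -c "
from h import *
goto(.5017,.213,.018,1.712)
ft()"
```

```text
clock: 5.52
eef_pos: [0.5023, 0.2139, 0.018]
ee_rot: [-1.559, -0.121, 0.1]
contact_force: [-0.5, -0.2, 0.3]
grip_width: 0.319
clock 5.53 pos [0.5023 0.2139 0.018 ] tilt y [ 0.013  0.009 -1.   ] shift(tool now) [-0.7 -0.  -0.8] spin about y -0.0 world d [-0.6 -0.9  0. ] q7 1.37
5.53 F [-0.55 -0.17  0.35] M [ 0.022  0.072 -0.017] z [0.5023 0.2139 0.018 ] g 0.319
```

```bash
python3 -m creep '[[0,0,0,0,0],[0,0,0,0,0]]'; python3 -c "
from h import *
ft()"; python3 -m creep '[[0,0,-3,0,0],[0,0,0,0,0]]'; python3 -c "
from h import *
ft()";  python3 -m creep '[[0,0,-3,0,0],[0,0,0,0,0]]'; python3 -c "
from h import *
ft()"; python3 -m creep '[[0,0,0,0,0]]'; python3 -c "
from h import *
ft();p=env.grab_frame('wrist');save(p,'w2')"
```

```text
clock: 5.78
eef_pos: [0.5023, 0.2139, 0.018]
ee_rot: [-1.559, -0.121, 0.1]
contact_force: [0.2, -0.1, 0.0]
grip_width: 0.315
5.78 F [ 0.24 -0.09  0.05] M [-0.024  0.026 -0.057] z [0.5023 0.2139 0.018 ] g 0.315
clock: 6.02
eef_pos: [0.5017, 0.2136, 0.0207]
ee_rot: [-1.56, -0.12, 0.101]
contact_force: [0.1, -1.0, -4.8]
grip_width: 0.317
6.03 F [ 0.11 -0.95 -4.84] M [-0.013  0.06   0.009] z [0.5017 0.2136 0.0207] g 0.317
clock: 6.28
eef_pos: [0.5014, 0.2134, 0.0237]
ee_rot: [-1.56, -0.12, 0.101]
contact_force: [0.6, 0.3, -5.2]
grip_width: 0.315
6.28 F [ 0.57  0.31 -5.24] M [-0.071 -0.01   0.015] z [0.5014 0.2134 0.0237] g 0.315
clock: 6.4
eef_pos: [0.5014, 0.2134, 0.0237]
ee_rot: [-1.56, -0.12, 0.101]
contact_force: [-0.4, 0.5, -5.0]
grip_width: 0.317
6.4 F [-0.42  0.5  -5.01] M [-0.027  0.122  0.046] z [0.5014 0.2134 0.0237] g 0.317
```

View pics/w2.png

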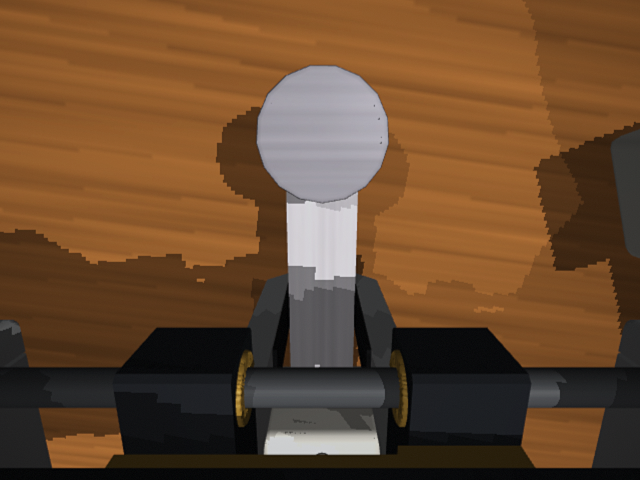

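```bash
cat >> h.py <<'E'
def avg(n=40):
    A=[]
    for i in range(n):
        p=env.grab_frame('wrist');o=env.observe();A.append(np.r_[o['contact_force'],o['moment'],o['effort']])
    A=np.array(A);o=env.observe()
    print('clock',o['clock'],'pos',np.round(o['eef_pos'],4),'q',np.round(o['qpos'],3))
    print('mean',np.round(A.mean(0),4));print('sem ',np.round(A.std(0)/np.sqrt(n),4))
    M=A.mean(0)[3:6];sg=np.array([np.cos(.141),np.sin(.141)])
    print('com offset along bar mm',1000*(M[1]*sg[0]-M[0]*sg[1])/-A.mean(0)[2])
    return p
E
python3 -c "
from h import *
save(avg(40),'w3')"
```

```text
clock 8.45 pos [0.5014 0.2135 0.0238] q [-0.576  0.534  0.147  1.961 -0.13   0.641  1.367]
mean [ 5.10000e-03  6.42000e-02 -4.74740e+00 -2.30000e-03  1.12600e-01
  2.30000e-03 -3.00000e-04 -8.39836e+01  4.57290e+00 -3.02120e+01
  7.60000e-03 -7.39000e-02  1.00000e-04]
sem  [0.074  0.0767 0.081  0.0052 0.0033 0.0057 0.0003 0.0027 0.0002 0.0004
 0.     0.0002 0.    ]
com offset along bar mm 23.555358610100555
```

```bash
python3 -m creep '[[0,0,3,0,0],[0,0,3,0,0],[0,0,0,0,0]]';python3 -c "
from h import *
ft()"; python3 -m creep '[[0.45,0,0,0,0],[0.45,0,0,0,0],[0.45,0,0,0,0],[0.45,12,0,0,0],[0.45,11,0,0,0]]';python3 -c "
from h import *
u=np.array([np.cos(.141),np.sin(.141)])*.0235
goto(.5014+u[0],.2134+u[1],.018,1.712)"
```

```text
clock: 8.82
eef_pos: [0.5017, 0.2136, 0.0179]
ee_rot: [-1.56, -0.12, 0.101]
contact_force: [-1.7, -1.5, 2.7]
grip_width: 0.314
8.82 F [-1.72 -1.47  2.66] M [-0.3    0.559  0.04 ] z [0.5017 0.2136 0.0179] g 0.314
clock: 9.45
eef_pos: [0.5264, 0.2175, 0.0186]
ee_rot: [-1.559, -0.122, 0.1]
contact_force: [-0.1, 0.8, -0.0]
grip_width: 0.451
clock 9.45 pos [0.5264 0.2175 0.0186] tilt y [ 0.013  0.01  -1.   ] shift(tool now) [-1.8  0.6 -0.5] spin about y 0.0 world d [-1.7 -0.8 -0.6] q7 1.38
```

View pics/w3.png

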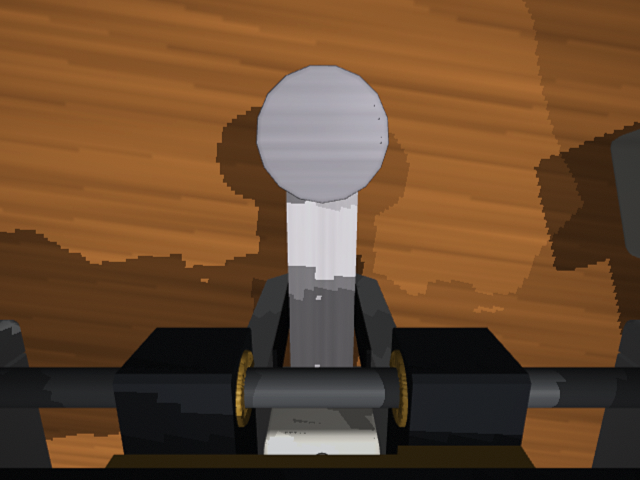

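```bash
python3 -m creep '[[0.3,-2,0,0,0],[0,0,0,0,0],[0,0,0,0,0],[0,0,0,0,0]]';python3 -c "
from h import *
ft()"; python3 -m creep '[[0,0,-3,0,0],[0,0,-3,0,0],[0,0,0,0,0]]';python3 -c "
from h import *
save(avg(30),'w4')"
```

```text
clock: 9.95
eef_pos: [0.525, 0.217, 0.0183]
ee_rot: [-1.559, -0.121, 0.099]
contact_force: [0.8, 0.2, -2.9]
grip_width: 0.314
9.95 F [ 0.75  0.23 -2.93] M [-0.006 -0.316 -0.   ] z [0.525  0.217  0.0183] g 0.314
clock: 10.32
eef_pos: [0.524, 0.2167, 0.0242]
ee_rot: [-1.56, -0.12, 0.101]
contact_force: [0.5, -0.8, -4.9]
grip_width: 0.316
clock 11.825 pos [0.5241 0.2167 0.024 ] q [-0.561  0.563  0.147  1.906 -0.132  0.667  1.379]
mean [ 6.42000e-02 -1.18000e-01 -4.93440e+00  1.49000e-02 -1.53000e-02
  4.10000e-03 -2.70000e-03 -8.75680e+01  4.84620e+00 -3.11369e+01
 -7.00000e-03  3.89000e-02 -1.00000e-03]
sem  [0.0943 0.0852 0.0609 0.0067 0.0051 0.0065 0.0012 0.0145 0.002  0.0069
 0.0003 0.0011 0.0002]
com offset along bar mm -3.487531523079604
```

```bash
python3 -c "
from h import *
avg(60)"; python3 -m creep '[[0,0,3,0,0],[0,0,3,0,0],[0,0,0,0,0],[0.45,0,0,0,0],[0.45,0,0,0,0]]'; python3 -m creep '[[0.45,0,-3,0,0],[0.45,0,-3,0,0],[0.45,0,0,0,0]]'; python3 -c "
from h import *
avg(60)"
```

```text
clock 14.825 pos [0.524  0.2167 0.024 ] q [-0.561  0.563  0.147  1.906 -0.132  0.667  1.379]
mean [ 1.06900e-01  5.22000e-02 -4.89750e+00  1.43000e-02 -1.25000e-02
 -1.20000e-03 -1.00000e-04 -8.75354e+01  4.84380e+00 -3.11307e+01
 -7.40000e-03  3.67000e-02 -7.00000e-04]
sem  [0.0658 0.0652 0.0707 0.0037 0.0034 0.0037 0.0001 0.0001 0.0001 0.0001
 0.     0.     0.    ]
com offset along bar mm -2.947920407189396
clock: 15.45
eef_pos: [0.5248, 0.2171, 0.0184]
ee_rot: [-1.559, -0.121, 0.1]
contact_force: [-1.0, -0.4, 0.1]
grip_width: 0.447
clock: 15.82
eef_pos: [0.525, 0.2171, 0.025]
ee_rot: [-1.559, -0.122, 0.099]
contact_force: [0.4, 0.1, -0.1]
grip_width: 0.449
clock 18.825 pos [0.5249 0.217  0.0247] q [-0.561  0.562  0.147  1.905 -0.132  0.667  1.379]
mean [-1.09800e-01 -4.02000e-02 -1.27000e-02  1.57000e-02  2.29000e-02
  6.70000e-03 -9.00000e-04 -8.48624e+01  4.64170e+00 -2.97758e+01
  8.00000e-04  9.50000e-03 -5.00000e-04]
sem  [0.0717 0.0657 0.0684 0.0045 0.004  0.004  0.0003 0.0076 0.0007 0.0027
 0.0002 0.0007 0.0001]
com offset along bar mm 1608.4135917346068
```

```bash
python3 -m creep '[[0.45,-6.5,3,0,0],[0.45,0,3.5,0,0],[0.2,0,0,0,0],[0,0,0,0,0]]';python3 -c "
from h import *
goto(.5184,.2161,.018,1.712)"; python3 -m creep '[[0,0,0,0,0],[0,0,0,0,0],[0,0,-4,0,0],[0,0,-10,0,0],[0,0,-20,0,0]]';python3 -c "
from h import *
ft()"; python3 -m creep '[[0,0,-25,0,0],[0,0,-25,0,0],[0,0,-25,0,0],[0,0,-10,0,0],[0,0,0,0,0]]';python3 -c "
from h import *
goto(.5184,.2161,.13,1.712)
save(avg(40),'w5');q=env.grab_frame('scene');save(q,'s5')"
```

```text
clock: 19.32
eef_pos: [0.5178, 0.216, 0.0174]
ee_rot: [-1.559, -0.121, 0.1]
contact_force: [-0.9, -0.4, 3.6]
grip_width: 0.318
clock 19.32 pos [0.5178 0.216  0.0174] tilt y [ 0.013  0.009 -1.   ] shift(tool now) [ 0.6 -0.6 -0. ] spin about y -0.0 world d [0.6 0.1 0.6] q7 1.38
clock: 19.95
eef_pos: [0.5161, 0.2151, 0.0515]
ee_rot: [-1.561, -0.118, 0.103]
contact_force: [-0.3, -0.3, -4.7]
grip_width: 0.31
19.95 F [-0.32 -0.32 -4.67] M [ 0.041 -0.043  0.105] z [0.5161 0.2151 0.0515] g 0.31
clock: 20.58
eef_pos: [0.5152, 0.2142, 0.1422]
ee_rot: [-1.56, -0.12, 0.101]
contact_force: [1.4, -0.1, -5.4]
grip_width: 0.315
clock 20.57 pos [0.5152 0.2142 0.1422] tilt y [ 0.012  0.009 -1.   ] shift(tool now) [ 3.3 12.2  1.3] spin about y -0.001 world d [  3.2   1.9 -12.2] q7 1.34
clock 22.575 pos [0.5151 0.2141 0.1418] q [-0.595  0.375  0.181  1.867 -0.089  0.893  1.341]
mean [ 6.93000e-02 -1.02700e-01 -4.97970e+00  4.50000e-03  1.70000e-02
  2.80000e-03 -3.70000e-03 -7.73816e+01  3.95090e+00 -3.91662e+01
 -3.00000e-03  1.54000e-02 -1.00000e-03]
sem  [0.0799 0.0756 0.07   0.0045 0.0048 0.0037 0.0024 0.0604 0.0041 0.0203
 0.0008 0.004  0.0006]
com offset along bar mm 3.2485446426573645
```

View pics/s5.png

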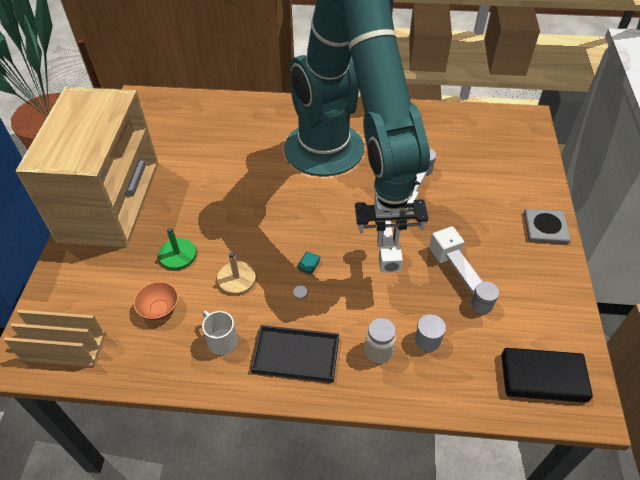

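View pics/w5.png

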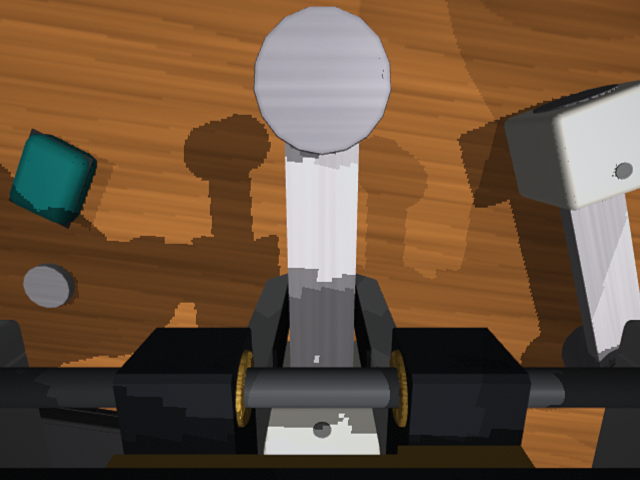

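```bash
python3 -m creep '[[0,0,0,0,0.18],[0,0,0,0,0.18],[0,0,0,0,0.18],[0,0,0,0,0.18],[0,0,0,0,0.18]]' | sed -n 1,3p;python3 -m creep '[[0,0,0,0,0.18],[0,0,0,0,0.18],[0,0,0,0,0.18],[0,0,0,0,0.18],[0,0,0,0,0.18]]'| sed -n 1,3p; python3 -m creep '[[0,0,0,0,0.18],[0,0,0,0,0.18],[0,0,0,0,0.18],[0,0,0,0,0.18],[0,0,0,0,0.18]]'; python3 -c "
from h import *
goto(.5152,.2142,.142,1.712)"
```

```text
clock: 23.25
eef_pos: [0.5152, 0.214, 0.1419]
ee_rot: [-1.469, 0.609, -0.619]
clock: 23.88
eef_pos: [0.515, 0.2144, 0.142]
ee_rot: [-1.121, 1.313, -1.313]
clock: 24.5
eef_pos: [0.5148, 0.2153, 0.1422]
ee_rot: [-0.477, 1.946, -1.932]
contact_force: [-0.1, -0.2, -4.5]
grip_width: 0.316
clock 24.5 pos [0.5148 0.2153 0.1422] tilt y [ 0.011  0.01  -1.   ] shift(tool now) [0.1 0.2 1.2] spin about y 0.354 world d [ 0.4 -1.1 -0.2] q7 -1.15
```

```bash
python3 -m creep '[[0,0,0,0,0.18],[0,0,0,0,0.18],[0,0,0,0,0.02],[0,0,0,0,0]]' ; python3 -c "
from h import *
goto(.5152,.2142,.142,1.712)
avg(50)"
```

```text
clock: 25.0
eef_pos: [0.5145, 0.2161, 0.1422]
ee_rot: [-0.104, 2.171, -2.15]
contact_force: [0.2, 0.1, -5.1]
grip_width: 0.316
clock 25.0 pos [0.5145 0.2161 0.1422] tilt y [ 0.011  0.01  -1.   ] shift(tool now) [-0.5  0.2  2. ] spin about y -0.033 world d [ 0.7 -1.9 -0.2] q7 -1.48
clock 27.5 pos [0.5145 0.216  0.1423] q [-1.129  0.513  0.886  1.883 -0.49   0.961 -1.487]
mean [ 6.58000e-02  3.90000e-02 -5.02650e+00 -4.68000e-02  1.80700e-01
  3.30000e-03 -1.29000e-02 -6.98495e+01  1.87683e+01 -3.67743e+01
 -4.98000e-02 -1.49800e-01  5.50000e-03]
sem  [0.0775 0.0748 0.0803 0.0048 0.004  0.004  0.01   0.0074 0.0079 0.0007
 0.0006 0.0002 0.0038]
com offset along bar mm 36.89536031457216
```

```bash
python3 -m creep '[[0,0,35,0,0],[0,0,35,0,0],[0,0,30,0,0],[0,0,15,0,0],[0,0,0,0,0]]' ; python3 -c "
from h import *
goto(.5145,.216,.018,1.712)
ft()"
```

```text
clock: 28.12
eef_pos: [0.517, 0.2181, 0.025]
ee_rot: [-0.099, 2.173, -2.149]
contact_force: [0.1, 0.1, -5.4]
grip_width: 0.314
clock 28.12 pos [0.517  0.2181 0.025 ] tilt y [ 0.013  0.012 -1.   ] shift(tool now) [2.8 6.9 1.9] spin about y -0.036 world d [-2.5 -2.1 -7. ] q7 -1.36
28.12 F [ 0.08  0.06 -5.44] M [-0.045  0.195 -0.015] z [0.517  0.2181 0.025 ] g 0.314
```

```bash
python3 -c "
from h import *
avg(24)"; python3 -m creep '[[0,0,5,0,0],[0,0,2.5,0,0],[0.45,0,0,0,0],[0.45,0,0,0,0],[0.45,0,-3,0,0]]'; python3 -c "
from h import *
avg(36)"
```

```text
clock 29.325 pos [0.5171 0.2184 0.0254] q [-1.008  0.677  0.731  1.938 -0.661  0.762 -1.359]
mean [ 1.06400e-01  2.95800e-01 -4.93940e+00 -6.45000e-02  1.82600e-01
 -6.00000e-04  4.75000e-02 -8.17537e+01  2.04949e+01 -2.80929e+01
 -7.11000e-02 -1.57900e-01  5.30000e-03]
sem  [0.1111 0.0828 0.1193 0.0053 0.0067 0.0065 0.0248 0.1165 0.0437 0.0329
 0.0074 0.0064 0.0053]
com offset along bar mm 38.429331947031244
clock: 29.95
eef_pos: [0.5179, 0.2185, 0.0209]
ee_rot: [-0.097, 2.173, -2.147]
contact_force: [0.4, 0.2, -0.7]
grip_width: 0.45
clock 31.75 pos [0.5179 0.2187 0.0208] q [-1.002  0.684  0.724  1.938 -0.668  0.753 -1.354]
mean [ 2.34000e-02  1.45000e-02 -3.66000e-02 -3.86000e-02  1.62100e-01
 -6.00000e-03 -4.70000e-03 -8.01695e+01  1.96291e+01 -2.64617e+01
 -5.00000e-02 -1.25500e-01  0.00000e+00]
sem  [0.0934 0.0827 0.0998 0.0049 0.0057 0.0049 0.0032 0.0713 0.0304 0.0257
 0.0053 0.005  0.004 ]
com offset along bar mm 4529.126072778193
```

```bash
python3 -m creep '[[0.45,-1.6,2.5,0,0],[0.2,0,0,0,0],[0,0,0,0,0],[0,0,0,0,0],[0,0,0,0,0]]' ; python3 -c "
from h import *
goto(.5195,.2189,.018,1.712)
ft()"; python3 -m creep '[[0,0,-4,0,0],[0,0,-15,0,0],[0,0,-30,0,0],[0,0,-30,0,0],[0,0,-30,0,0]]'; python3 -m creep '[[0,0,-20,0,0],[0,0,0,0,0]]'; python3 -c "
from h import *
goto(.568,-.201,.15,1.712)
avg(16)"
```

```text
clock: 32.38
eef_pos: [0.5197, 0.2189, 0.0181]
ee_rot: [-0.097, 2.173, -2.147]
contact_force: [0.3, 1.8, 0.2]
grip_width: 0.314
clock 32.38 pos [0.5197 0.2189 0.0181] tilt y [ 0.015  0.013 -1.   ] shift(tool now) [ 0.2  0.1 -0. ] spin about y -0.036 world d [-0.2 -0.  -0.1] q7 -1.35
32.38 F [0.34 1.84 0.17] M [ 0.008  0.081 -0.027] z [0.5197 0.2189 0.0181] g 0.314
clock: 33.0
eef_pos: [0.5163, 0.2162, 0.1308]
ee_rot: [-0.1, 2.173, -2.152]
contact_force: [0.5, 0.6, -4.0]
grip_width: 0.314
clock: 33.25
eef_pos: [0.5167, 0.216, 0.1546]
ee_rot: [-0.096, 2.175, -2.148]
contact_force: [-0.1, 0.7, -5.2]
grip_width: 0.316
clock 33.25 pos [0.5167 0.216  0.1546] tilt y [ 0.014  0.013 -1.   ] shift(tool now) [-8.000e+00 -1.000e-01  4.201e+02] spin about y -0.038 world d [  51.3 -417.    -4.6] q7 -1.5
clock 34.05 pos [0.5162 0.2158 0.1529] q [-1.137  0.502  0.899  1.872 -0.479  0.981 -1.495]
mean [ 2.25400e-01  1.31000e-01 -5.22520e+00 -5.16000e-02  1.76200e-01
  1.24000e-02 -9.45000e-02 -6.94739e+01  1.88056e+01 -3.76265e+01
 -2.88000e-02 -1.22300e-01 -1.61000e-02]
sem  [0.1189 0.1278 0.1575 0.0066 0.0074 0.0068 0.0365 0.1727 0.0695 0.0821
 0.014  0.014  0.0103]
com offset along bar mm 34.76845104371436
```

```bash
python3 -m creep '[[0,0,0,25,0],[0,-1,0,45,0],[0,-1,0,45,0],[0,-1,0,45,0],[0,-1,0,45,0]]' ; python3 -c "
from h import *
goto(.568,-.201,.15,1.712)"
```

```text
clock: 34.67
eef_pos: [0.5424, 0.0108, 0.1509]
ee_rot: [-0.106, 2.17, -2.146]
contact_force: [0.1, 0.0, -4.9]
grip_width: 0.313
clock 34.67 pos [0.5424 0.0108 0.1509] tilt y [ 0.013  0.012 -1.   ] shift(tool now) [ -1.9  -1.4 213.3] spin about y -0.03 world d [  25.6 -211.8   -0.9] q7 -1.11
```

```bash
python3 -m creep '[[0,0,0,45,0],[0,0,0,45,0],[0,0,0,45,0],[0,0,0,40,0],[0,0,0,20,0]]' ; python3 -c "
from h import *
goto(.568,-.201,.15,1.712)"
```

```text
clock: 35.3
eef_pos: [0.5643, -0.1915, 0.1491]
ee_rot: [-0.103, 2.17, -2.146]
contact_force: [-0.4, 0.5, -5.5]
grip_width: 0.316
clock 35.3 pos [ 0.5643 -0.1915  0.1491] tilt y [ 0.014  0.012 -1.   ] shift(tool now) [-2.6 -1.   9.9] spin about y -0.032 world d [ 3.7 -9.5  0.9] q7 -0.74
```

```bash
python3 -m creep '[[0,-2.6,8,9.9,0],[0,0,0,0,0],[0,0,0,0,0]]' ; python3 -c "
from h import *
goto(.568,-.201,.15,1.712)
p=env.grab_frame('top');q=env.grab_frame('scene');w=env.grab_frame('wrist')
save(w,'w7')
c=p['img'][140:260,360:520];cv2.imwrite('pics/t7.png',cv2.resize(c,(800,600),interpolation=cv2.INTER_CUBIC)[:,:,::-1])
c=q['img'][190:310,160:320];cv2.imwrite('pics/s7.png',cv2.resize(c,(800,600),interpolation=cv2.INTER_CUBIC)[:,:,::-1])
for n,pic in (('top',p),('scene',q)):
  print(n,proj(pic,(.568,-.201,.12)),proj(pic,(.568,-.201,.0)))
  for b in env.spot_point(pic,'stand_top'): print(b['p'],b['pixel'],ray(pic,b['pixel'],.12))
"
```

```text
clock: 35.67
eef_pos: [0.5681, -0.2011, 0.1399]
ee_rot: [-0.103, 2.171, -2.147]
contact_force: [0.4, -0.1, -4.8]
grip_width: 0.317
clock 35.67 pos [ 0.5681 -0.2011  0.1399] tilt y [ 0.013  0.012 -1.   ] shift(tool now) [ -0.  -10.1  -0.3] spin about y -0.033 world d [-0.1  0.1 10.1] q7 -0.72
top [422.90942219 191.54461623] [413.01962313 199.24431085]
0.71 [513.4, 222.6] [ 0.50328829 -0.38761517  0.12      ]
scene [231.72848694 253.85257602] [236.9294335  279.35401936]
0.82 [170.5, 227.1] [ 0.48924923 -0.38975542  0.12      ]
0.69 [230.5, 253.4] [ 0.56676093 -0.20459385  0.12      ]
```

View pics/s7.png

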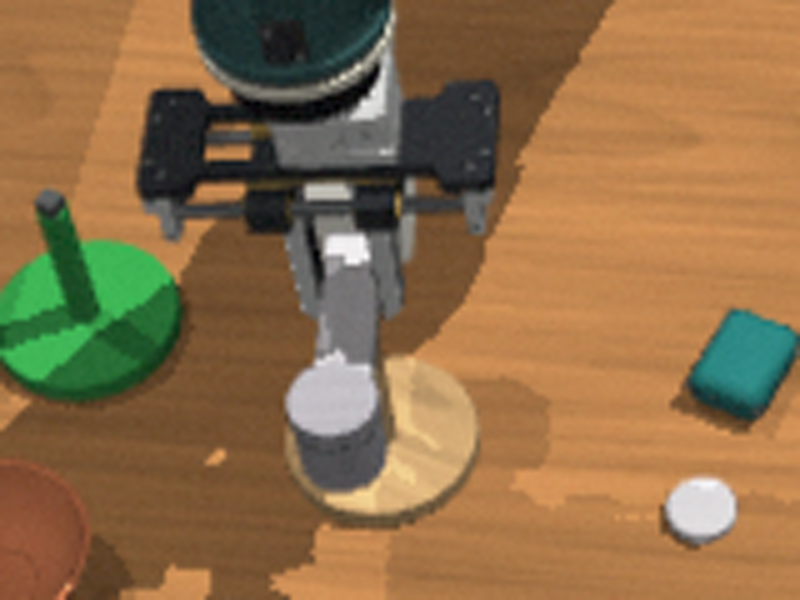

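View pics/t7.png

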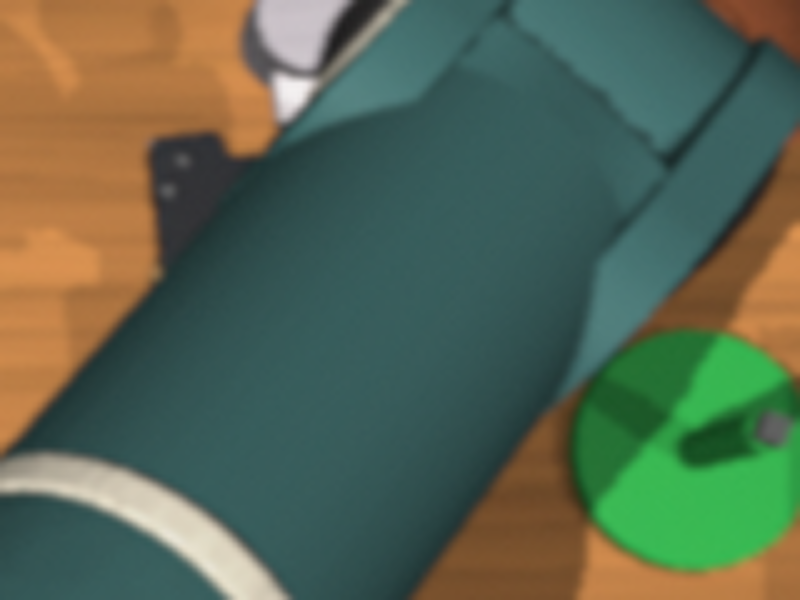

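View pics/w7.png

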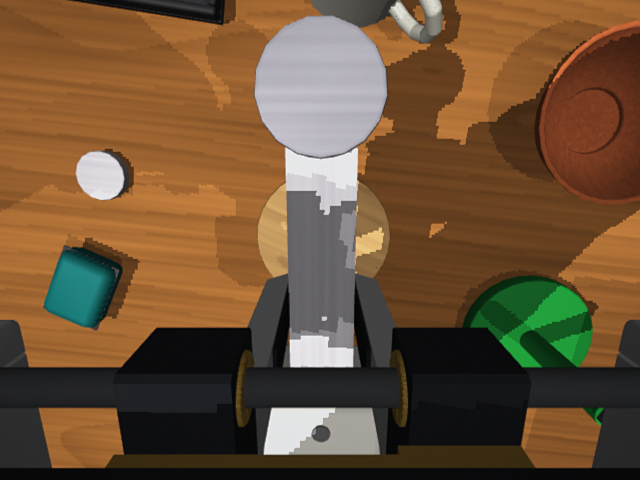

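```bash
python3 -c "
from h import *
im=cv2.imread('pics/scene0.png')
c=cv2.resize(im[235:305,205:265],(600,700),interpolation=cv2.INTER_CUBIC)
c=c[:600];cv2.imwrite('pics/s0c.png',c)
o=env.observe();w=env.grab_frame('wrist')
M=np.eye(4);M[:3,:3]=R.from_rotvec(o['ee_rot']).as_matrix();M[:3,3]=o['eef_pos']
w['world_from_camera']=M@w['hand_eye']
im=w['img'][:,:,::-1].copy()
for z in (.016,.0):
  pts=np.array([proj(w,(.568+.055*np.cos(a),-.201+.055*np.sin(a),z)) for a in np.linspace(0,6.28,60)])
  cv2.polylines(im,[np.int32(pts*16)],True,(0,0,255) if z else (255,0,0),1,cv2.LINE_AA,4)
cv2.imwrite('pics/w8.png',cv2.resize(im[140:380,200:450],(750,600)[:2],interpolation=cv2.INTER_CUBIC))
"
```

```text
(no output)
```

View pics/s0c.png

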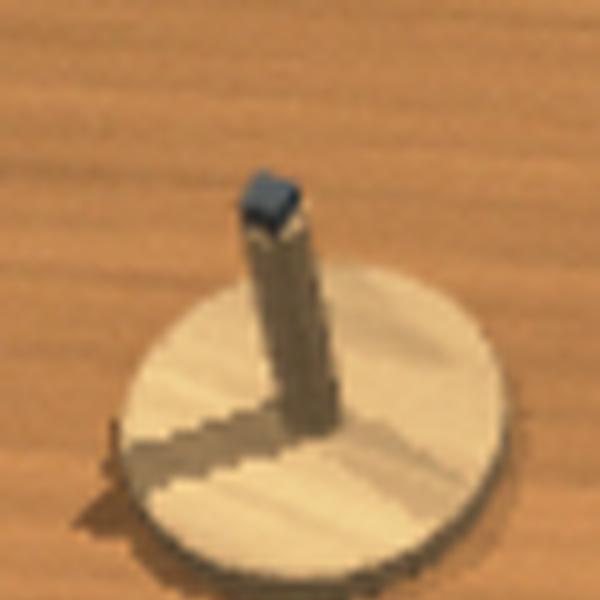

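View pics/w8.png

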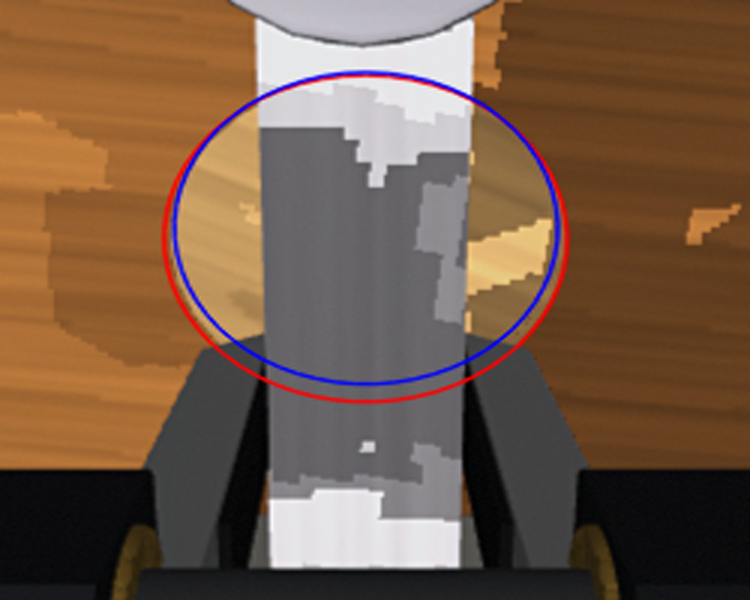

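```bash
python3 -m creep '[[0,0,10,0,0],[0,0,8,0,0],[0,0,0,0,0]]' ; python3 -c "
from h import *
goto(.568,-.201,.1165,1.712);ft()"
```

```text
clock: 36.35
eef_pos: [0.5683, -0.201, 0.1207]
ee_rot: [-0.103, 2.171, -2.147]
contact_force: [-0.2, 0.3, -4.4]
grip_width: 0.315
clock 36.35 pos [ 0.5683 -0.201   0.1207] tilt y [ 0.013  0.012 -1.   ] shift(tool now) [0.4 4.2 0. ] spin about y -0.032 world d [-0.3 -0.  -4.2] q7 -0.7
36.35 F [-0.18  0.34 -4.43] M [-0.045  0.144  0.033] z [ 0.5683 -0.201   0.1207] g 0.315
```

```bash
for i in 1; do python3 -m creep '[[0,0.3,3,0,0],[0,0,0,0,0]]'; done; python3 -m creep '[[0,0,1,0,0],[0,0,0,0,0]]';python3 -m creep '[[0,0,1,0,0],[0,0,0,0,0]]'
```

```text
clock: 36.6
eef_pos: [0.568, -0.2011, 0.1174]
ee_rot: [-0.103, 2.171, -2.147]
contact_force: [0.5, 0.1, -4.9]
grip_width: 0.319
clock: 36.85
eef_pos: [0.5681, -0.2012, 0.1166]
ee_rot: [-0.102, 2.171, -2.147]
contact_force: [0.3, -0.2, -5.0]
grip_width: 0.314
clock: 37.1
eef_pos: [0.5684, -0.2013, 0.1162]
ee_rot: [-0.101, 2.17, -2.147]
contact_force: [0.6, -0.2, -5.1]
grip_width: 0.315
```

```bash
python3 -m creep '[[0,0.3,1.0,0,0],[0,0,0,0,0]]';python3 -m creep '[[0,0,1,0,0],[0,0,0,0,0]]'
```

```text
clock: 37.35
eef_pos: [0.5685, -0.2013, 0.1162]
ee_rot: [-0.1, 2.17, -2.146]
contact_force: [-1.1, -0.5, -4.9]
grip_width: 0.312
clock: 37.6
eef_pos: [0.5687, -0.2014, 0.1162]
ee_rot: [-0.099, 2.171, -2.145]
contact_force: [-1.9, -0.1, -3.5]
grip_width: 0.316
```

```bash
python3 -m creep '[[0,0.5,1.5,0,0],[0,0,0,0,0]]';python3 -m creep '[[0,0,1.5,0,0]]'; python3 -c "
from h import *
goto(.568,-.201,.1165,1.712);avg(10)"
```

```text
clock: 37.85
eef_pos: [0.5688, -0.2014, 0.1162]
ee_rot: [-0.097, 2.17, -2.143]
contact_force: [0.5, 0.1, -4.6]
grip_width: 0.314
clock: 37.98
eef_pos: [0.5691, -0.2015, 0.1158]
ee_rot: [-0.096, 2.171, -2.142]
contact_force: [-14.7, 8.6, 37.3]
grip_width: 0.316
clock 37.98 pos [ 0.5691 -0.2015  0.1158] tilt y [ 0.019  0.014 -1.   ] shift(tool now) [ 1.  -0.7 -0.6] spin about y -0.032 world d [-1.1  0.5  0.7] q7 -0.69
clock 38.475 pos [ 0.569  -0.2015  0.1159] q [-0.302  0.624  0.831  1.785 -0.575  0.976 -0.695]
mean [-1.05548e+01  6.58480e+00  2.59648e+01  1.56220e+00  2.57670e+00
  6.32000e-02  1.44350e+00 -6.83656e+01  1.77914e+01 -3.20176e+01
 -7.26500e-01 -3.92730e+00  2.20000e-03]
sem  [0.1815 0.1256 0.2268 0.0094 0.01   0.0089 0.0155 0.0937 0.0284 0.0064
 0.0027 0.0392 0.0044]
com offset along bar mm -89.79721067651774
```

```bash
python3 -m creep '[[0,0,-2,0,0],[0,1,0,0,0],[0,0,0,0,0]]'; python3 -c "
from h import *
goto(.568,-.201,.1162,1.712)"
```

```text
clock: 38.85
eef_pos: [0.5679, -0.2016, 0.1173]
ee_rot: [-0.096, 2.17, -2.142]
contact_force: [0.4, 0.0, -4.5]
grip_width: 0.316
clock 38.85 pos [ 0.5679 -0.2016  0.1173] tilt y [ 0.019  0.014 -1.   ] shift(tool now) [-0.2  1.1 -0.6] spin about y -0.032 world d [ 0.1  0.6 -1.1] q7 -0.7
```

```bash
python3 -m creep '[[0,0,1.5,-0.5,0]]'; python3 -m creep '[[0,0.2,0.7,0,0]]'; python3 -c "
from h import *
goto(.568,-.201,.1162,1.712)"
```

```text
clock: 38.98
eef_pos: [0.568, -0.2013, 0.1159]
ee_rot: [-0.096, 2.17, -2.142]
contact_force: [-8.4, 3.0, 24.7]
grip_width: 0.317
clock: 39.1
eef_pos: [0.568, -0.2013, 0.116]
ee_rot: [-0.095, 2.17, -2.142]
contact_force: [-7.4, 5.6, 20.6]
grip_width: 0.317
clock 39.1 pos [ 0.568  -0.2013  0.116 ] tilt y [ 0.019  0.014 -1.   ] shift(tool now) [-0.  -0.2 -0.3] spin about y -0.032 world d [-0.   0.3  0.2] q7 -0.69
```

```bash
python3 -m creep '[[0,0,0.2,0,0]]'; python3 -m creep '[[0.4,0,0,0,0]]'; python3 -m creep '[[0.42,0,0,0,0],[0.42,0,0,0,0]]'; python3 -c "
from h import *
goto(.568,-.201,.1162,1.712);ft()
save(env.grab_frame('wrist'),'w9');q=env.grab_frame('scene');
c=q['img'][190:310,160:320];cv2.imwrite('pics/s9.png',cv2.resize(c,(800,600),interpolation=cv2.INTER_CUBIC)[:,:,::-1])"
```

```text
clock: 39.22
eef_pos: [0.568, -0.2013, 0.1161]
ee_rot: [-0.095, 2.17, -2.141]
contact_force: [-4.4, 1.6, 1.8]
grip_width: 0.315
clock: 39.35
eef_pos: [0.5682, -0.2014, 0.1162]
ee_rot: [-0.095, 2.17, -2.141]
contact_force: [-0.2, -0.8, 0.2]
grip_width: 0.382
clock: 39.6
eef_pos: [0.5685, -0.2015, 0.1163]
ee_rot: [-0.094, 2.169, -2.141]
contact_force: [-0.6, 0.3, 1.0]
grip_width: 0.42
clock 39.6 pos [ 0.5685 -0.2015  0.1163] tilt y [ 0.021  0.014 -1.   ] shift(tool now) [ 0.4  0.1 -0.6] spin about y -0.032 world d [-0.5  0.5 -0.1] q7 -0.69
39.6 F [-0.59  0.27  1.01] M [-0.024  0.112  0.025] z [ 0.5685 -0.2015  0.1163] g 0.42
```

View pics/w9.png

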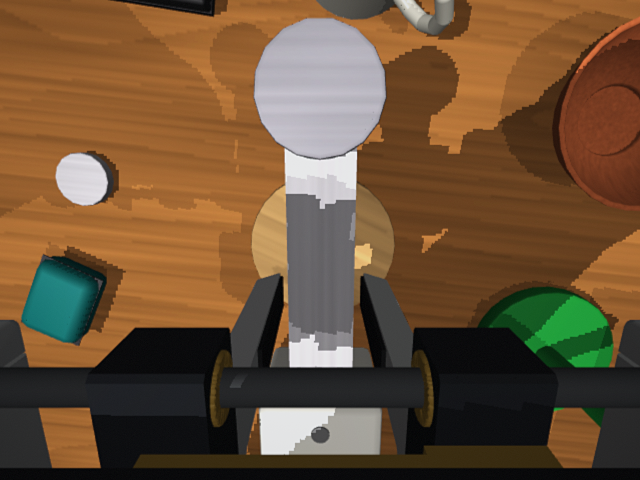

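View pics/s9.png

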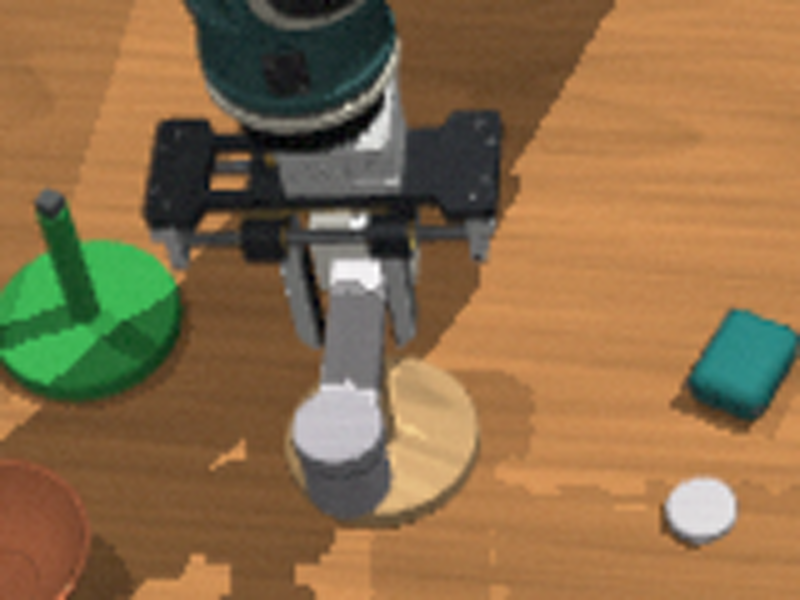

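```bash
python3 -m creep '[[0.6,0,0,0,0],[0.6,0,-6,0,0],[0.6,0,-10,0,0],[0.6,0,-15,0,0],[0.6,0,-25,0,0]]'; python3 -m creep '[[0.6,0,-30,0,0],[0.6,0,-30,0,0],[0.6,0,0,0,0]]'; python3 -c "
from h import *
o=env.observe();print(o['eef_pos'])
save(env.grab_frame('wrist'),'w10');q=env.grab_frame('scene');
c=q['img'][190:310,160:320];cv2.imwrite('pics/s10.png',cv2.resize(c,(800,600),interpolation=cv2.INTER_CUBIC)[:,:,::-1])"
```

```text
clock: 40.33
eef_pos: [0.5667, -0.2024, 0.1747]
ee_rot: [-0.096, 2.17, -2.142]
contact_force: [-0.0, 0.0, 0.1]
grip_width: 0.6
clock: 40.7
eef_pos: [0.566, -0.2041, 0.2413]
ee_rot: [-0.09, 2.168, -2.142]
contact_force: [-0.6, 0.8, -0.6]
grip_width: 0.599
[ 0.56602098 -0.20412809  0.24129291]
```

View pics/w10.png

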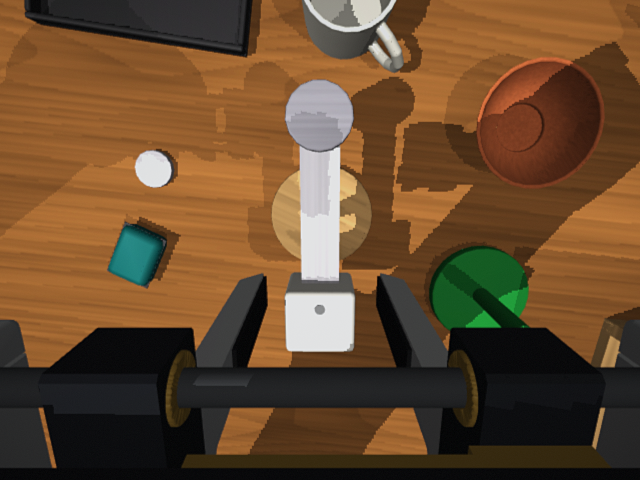

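View pics/s10.png

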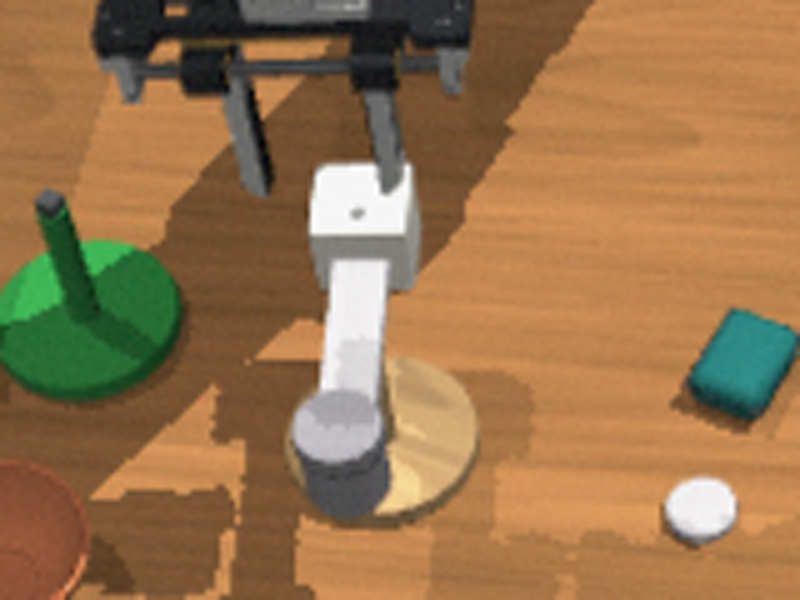

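```bash
python3 -c "
from h import *
for i in range(6): q=env.grab_frame('scene')
save(q,'s11')
c=q['img'][190:310,160:320];c=cv2.resize(c,(800,600),interpolation=cv2.INTER_CUBIC)[:,:,::-1]
d=cv2.absdiff(c,cv2.imread('pics/s10.png'));print('diff max',d.max())
if d.max()<60: env.close_job();print('closed')"
```

```text
diff max 102
```

```bash
python3 -c "
from h import *
b=cv2.imread('pics/s11.png')[190:310,160:320];c=cv2.resize(b,(800,600),interpolation=cv2.INTER_CUBIC)
d=cv2.absdiff(c,cv2.imread('pics/s10.png')).max(2);print(d[200:530,280:425].max());ys,xs=np.where(d>40);print(ys.min(),ys.max(),xs.min(),xs.max())"
```

```text
60
3 599 0 589
```

```bash
python3 -c "
from h import *
q=env.grab_frame('scene')
a=cv2.imread('pics/s11.png')[190:310,160:320];b=q['img'][190:310,160:320,::-1]
d=cv2.absdiff(a,np.ascontiguousarray(b)).max(2);print(d[40:106,56:85].max(),d.max())
c=cv2.resize(np.ascontiguousarray(b),(800,600),interpolation=cv2.INTER_CUBIC);cv2.imwrite('pics/s12.png',c);ft()"
```

```text
19 60
41.15 F [ 0.08 -0.02 -0.03] M [-0.067  0.163  0.061] z [ 0.5651 -0.2035  0.2379] g 0.601
```

View pics/s12.png

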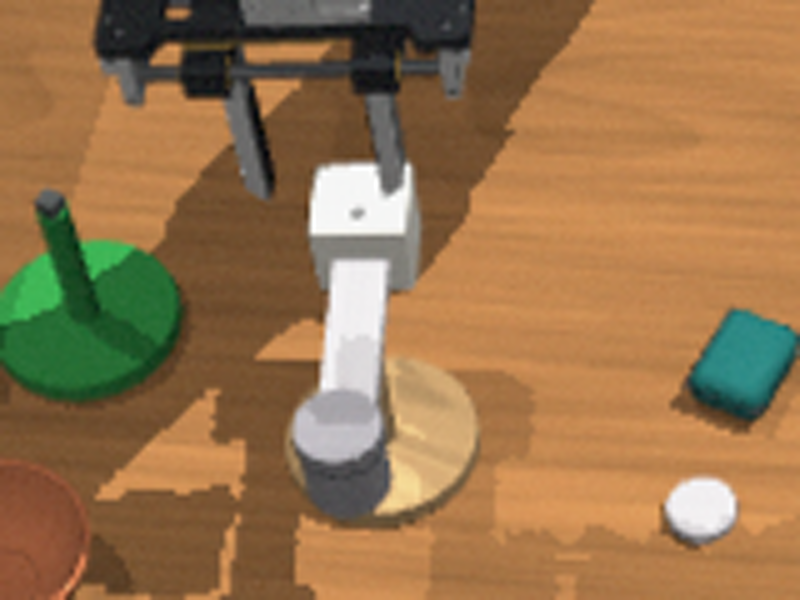

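The bar has not moved (tin still at about 337,425 and speaker at 363,215). The image differences came from the arm settling and its shadow.

```bash
python3 -c "
from h import *
env.close_job()"
```

```text
the job is handed in; nothing more can be done
```

The speaker bar was balancing level on the oak perch's cap, right way up and released, with the gripper about 12 cm above it, when I handed the job in at about 41 s.

- **Balance point:** I felt for it with three small lifts, subtracting the empty-gripper moment and repeating the reading with the bar turned 180°. It came out about 15–17 mm from mid-bar towards the speaker. I regripped there, carried the bar level to the perch, set it down and let go.
- **Last checks:** Over the last half second of pictures, the bar stayed in the same place in the scene view. The tool force read about 0 N.
- **Disagreements along the way:**
    - The single readings of the balance point differed by up to about 4 mm. That came from sensor noise and the hand's own weight.
    - While feeling for contact with the cap, one small step pressed it with about 37 N at the wrist. I lifted 2 mm and set the bar down again more gently.
    - A first frame comparison before handing in showed differences. I put these down to the arm and its shadow settling, because the bar's own position matched.
- **Bystanders:** The ones in view looked untouched, but I did not measure them again at the end.

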